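# Find the worn clamp pad with the sprung-pin tester

### The arm

A 7-joint arm with a two-finger parallel gripper is mounted at the origin on the work surface; the furniture and walls round the work are solid. World frame = base frame: x ahead of the robot, y to its left, z up, the work surface at z = 0. Lengths are in m, angles in rad, forces in N, time in s.
With the tool pointing down it reaches from about 0.425 to 1.025 m from the base axis. Payload 9.4 kg.
Tool frame: the origin (TCP) lies at the very end of the fingers, on their centre line; the grasp point (between the pads) lies behind it (tcp_to_grasp is the z of the grasp point in the tool frame, in m); z points along the fingers, y is the line along which they close (so a half turn about z gives the same grasp; the last joint's range is limited). The gripper opens to 93 mm and grips with 3 to 60 N. Pads are 15 mm wide; open, the fingers measure 128 mm over their backs; the gripper's body (75 mm by 188 mm) begins 65 mm behind the grasp point.
Start: joints at [-1.416, 0.599, -0.003, 1.599, 0.002, 0.943, -0.08], TCP at [0.167, 0.706, 0.219] pointing down, gripper open.
Joint ranges: [-2.57, 2.57], [-0.35, 1.97], [-1.29, 1.29], [0.11, 2.56], [-1.05, 4.19], [0.11, 1.86], [-2.63, 2.63]. Speed limits (rad/s): [2.22, 2.22, 3.01, 3.01, 3.14, 3.14, 3.14].

### API

Orientations are given as a unit quaternion [x, y, z, w].
In Python, from rig import * gives the robot as it stands.
- The arm moves only by the tool servo_tool, never from a script. Its argument "increments" is a list of rows, each a list of 7 numbers: the shift along the world's x, y, z scaled (see below), then the turn, a rotation vector about the world's x, y, z scaled (see below), then the opening, from -1 (shut) to 1 (fully open). A call has 1 to 20 rows; each row shifts and turns the commanded pose from where the row before left it; what a row does not reach is not made up. The controller multiplies each number of a shift by 200 mm and each number of a turn by 360 degrees. A row lasts 1/10 s, in which the tool goes at most 50 mm and 8.59 degrees, less where a joint would pass 70% of its speed; a pose out of reach is approached as far as the arm can. A call with a number of a shift or a turn outside -1 to 1 is refused whole. A call with a gripper value outside its range is refused whole. The fingers move at their own pace and stop on an object; "newtons" is the grip in N (left out, the last holds). Time passes only in rows, so rows that do not move let the fingers close. It gives the time, the measured TCP pose, the force, the opening and the grip force at its end, in the units of the state.
- observe(): the state, without advancing time (a new reading comes with each control period).
- get_image(name): name is "scene" or "top" or "wrist"; returns a dict with "color" (480x640x3 uint8, red, green, blue), "fov_y" (degrees; the focal length in pixels is half the picture's height over the tangent of half this angle, whatever the lens; pixels are square), "cx", "cy" (the principal point, pixels), "pose" (4x4, takes a point from camera to world coordinates); the wrist camera has in their place "hand_eye" (4x4, takes a point from camera to tool coordinates, whose origin is the TCP and whose axes are the flange's). Camera axes: x right, y up, looking along -z (the intrinsics and any distortion apply to the point x, -y, -z); pixel columns grow to the right and rows downward; lengths in m; the calibration is good to about 2 mm. A picture is of the moment at which its call begins: read the wrist's pose just before it. There is no depth.
- close_job(): hands the job in; it is judged then, once.
The state is a dict: "clock": time; "q": joint angles; "joint_velocities": joint speeds; "tau": joint torques, N m; "tcp_pos": TCP position; "eef_rot": TCP orientation; "wrist_force": force on the tool from outside, world axes, zero at the start; "moment": the same for the moment, N m; "gripper_width": opening from 0.0 (shut) to 1.0 (fully open); "gripper_force": force on a finger pad.
Only numpy, scipy, OpenCV 4.12 (cv2) and the standard library are available. Lean on these libraries where they do the work, as an engineer would, in place of code of your own. Each camera call takes 0.05 s, during which the arm holds its last target. There are 200 camera calls.

### The job

Three rubber clamp pads sit in the test rack and one has gone soft. Take the pin tester from its stand, hold it upright and press its sprung pin into the middle of the left, then the middle, then the right pad, keeping a steady load of about 5 N for half a second on each (the yellow band of the pin half way into the barrel, never more than 8 N), and note how far the pin sinks into the rubber. Then push the red reject button of the softest pad fully down, and only that one, with the tester back upright in its stand at the end and the things around left alone.

Things in the scene. Friction and masses are not known exactly. Their poses are not given: they have to be found in the camera images.
- tester: Pin tester, 0.17 kg, upright in its stand. Origin at the lower end of its barrel, on the axis; z up. Upwards: barrel 16 mm diameter to 22 mm; collar 38 mm diameter to 27 mm, which rests on the stand; black grip block 36 mm (x) by 26 mm (y) to 75 mm; orange cap to 79 mm. The 5 mm pin sticks out 18 mm below the origin. Grip the flat faces 26 mm apart (across its y).
- tester_grip (a point): Centre of the tester's black grip block, on its axis, 55 mm above the tester's origin, 73 mm above the tip of the free pin.
- pin_tip (a point): The tip of the tester's pin, 18 mm below the tester's origin when the pin is free.
- tester_pin (a joint): How far the pin is pushed into the barrel, m: 0 free, 0.009 at its stop. Its spring gives 1 N at 0 plus 1 N per mm. A reading counts at 0.003 to 0.006 (4 to 7 N); over 0.0075 (8.5 N) is an overload. A yellow band on the pin, 3 to 6 mm below the barrel end when free, goes in between 4 and 7 N.
- stand: Grey tester stand, block 70 x 70 x 45 mm, fixed. Origin under its centre on the table, z up. A vertical hole 21 mm in diameter goes through its centre; the tester's barrel hangs in it with the collar on the top face, tester origin 23 mm above the table.
- stand_mouth (a point): Centre of the hole's mouth at the top face of the stand, 45 mm above the table.
- rack: Test rack: fixed aluminium plate 124 mm (x) by 244 mm (y) by 12 mm with three pad holders side by side along y, 75 mm apart. Origin under its centre on the table; x away from the robot, y to its left. Each holder has a rubber pad on the robot's side and a red button on the far side. Holders stand up to 2.5 mm higher or lower than the points say.
- pad_left (a point): Middle of the left (+y) pad's test face, 40 mm above the table (+-2.5 mm). The face is a rubber disc 21 mm in diameter with a white dot; it sinks under load and springs back: about 0.3 mm per N on a good pad, 1.25 mm per N on the worn one, up to 12 mm. The pads look alike; which is worn changes.
- pad_middle (a point): Middle of the middle pad's test face, 40 mm above the table (+-2.5 mm). The face is a rubber disc 21 mm in diameter with a white dot; it sinks under load and springs back: about 0.3 mm per N on a good pad, 1.25 mm per N on the worn one, up to 12 mm. The pads look alike; which is worn changes.
- pad_right (a point): Middle of the right (-y) pad's test face, 40 mm above the table (+-2.5 mm). The face is a rubber disc 21 mm in diameter with a white dot; it sinks under load and springs back: about 0.3 mm per N on a good pad, 1.25 mm per N on the worn one, up to 12 mm. The pads look alike; which is worn changes.
- button_left (a point): Top of the red reject button of the left pad before it is pressed, 50 mm above the table (+-2.5 mm). Button 18 mm in diameter, standing 16 mm out of its grey housing; pressed straight down with more than 4 N it moves 8 mm to a stop and stays where it is left.
- button_middle (a point): Top of the red reject button of the middle pad before it is pressed, 50 mm above the table (+-2.5 mm). Button 18 mm in diameter, standing 16 mm out of its grey housing; pressed straight down with more than 4 N it moves 8 mm to a stop and stays where it is left.
- button_right (a point): Top of the red reject button of the right pad before it is pressed, 50 mm above the table (+-2.5 mm). Button 18 mm in diameter, standing 16 mm out of its grey housing; pressed straight down with more than 4 N it moves 8 mm to a stop and stays where it is left.
- reject_worn (a joint): How far the button of the worn pad is pressed down, m: 0 up, 0.008 at its stop. This does not tell which place it is at.
- reject_good1 (a joint): The same for the button of one of the good pads.
- reject_good2 (a joint): The same for the button of the other good pad.
- carrier: Bystander: lead strip on a carrier with a black tab, 38 x 90 x 9 mm, loose. Origin under its centre.
- paste_jar: Bystander: small white jar with a blue lid, 42 mm diameter, 34 mm tall, loose. Origin under its centre.
- clips: Bystander: blue box of clips with a clear lid, 44 x 70 x 30 mm, loose. Origin under its centre.

How it is judged:
By the outcome, as a careful person would: the job done as asked, in the order asked, and still so for the second after the job is handed in, with the robot touching nothing.
It also fails if it takes over 64 s, if anything falls off the work surface, if the arm or the gripper's body presses on something with over 40 N, if the wrist force passes 120 N, or if a joint passes its speed limit or range.

## Working session

There is one attempt and no reset: what is moved stays moved. The work goes in short steps, Python scripts to look and compute and a tool call to move; the robot and the scene stay as the last step left them, time stands still between calls to the robot, and variables do not carry over. Pictures are saved under pics/ and viewed, at most 12 in all, crops included, and the job is handed in when it is done.

Besides the shell and the picture viewer there is one more tool, called after "Request:" as a command line: name --pt "numbers of a row" for each row, then --argument value for the rest. servo_tool: Moves the arm, as the interface text tells. Its arguments: {"type":"object","properties":{"increments":{"type":"array","items":{"type":"array","items":{"type":"number"}}},"newtons":{"type":"number"}},"required":["increments"]}

```bash
ls; mkdir -p pics; python3 - <<'E'
from rig import *
import cv2,numpy as np
s=observe(); print({k:np.round(v,4).tolist() if not isinstance(v,(int,float)) else v for k,v in s.items()})
for n in ["scene","top"]:
    i=get_image(n); print(n,i["fov_y"],i["cx"],i["cy"],np.round(i["pose"],4).tolist(),[k for k in i])
    cv2.imwrite(f"pics/{n}0.png",i["color"][:,:,::-1])
    np.savez(f"{n}0.npz",**{k:v for k,v in i.items()})
E
```

```text
pics
{'clock': 0.0, 'q': [-1.4157, 0.6001, -0.0025, 1.6001, 0.0018, 0.9429, -0.0797], 'joint_velocities': [-0.0007, 0.0005, -0.0009, -0.0003, 0.0001, -0.002, 0.0017], 'tau': [-0.0001, -76.5073, 1.4973, -25.2359, -0.0525, 0.0169, 0.0002], 'tcp_pos': [0.1665, 0.7051, 0.2178], 'eef_rot': [0.1156, 0.9933, -0.0008, -0.0], 'wrist_force': [-0.63, -0.2853, -0.2143], 'moment': [-0.0169, 0.0414, -0.0017], 'gripper_force': 0.0, 'gripper_width': 1.0044515497179445}
scene 47.4859550635188 320.9094891591209 245.84987581807164 [[0.7576, 0.4452, -0.4774, -0.0088], [-0.6524, 0.4931, -0.5755, -0.5547], [-0.0208, 0.7474, 0.664, 0.7723], [0.0, 0.0, 0.0, 1.0]] ['color', 'fov_y', 'cx', 'cy', 'pose']
top 52.405555023 316.90285892234857 235.9206746632027 [[0.0041, 0.9913, -0.1313, 0.3416], [-0.9995, -0.0003, -0.0329, -0.0019], [-0.0327, 0.1313, 0.9908, 1.1777], [0.0, 0.0, 0.0, 1.0]] ['color', 'fov_y', 'cx', 'cy', 'pose']
```

View pics/scene0.png

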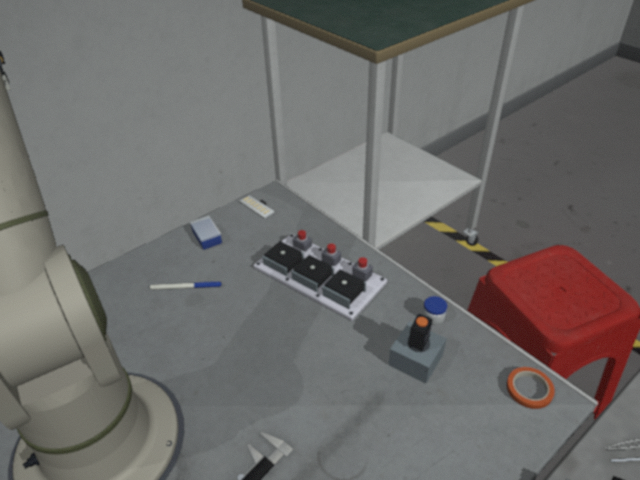

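View pics/top0.png

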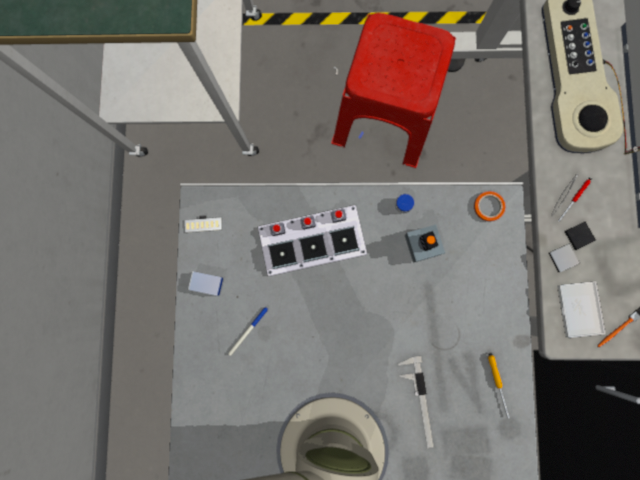

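The scene and top views show the rack (top view about 260-365, 205-275) with pads at (283,253), (314,246), (345,240). The tester and stand are at (430,240), and the jar is at (405,203). I'll enlarge both.

```bash
python3 - <<'E'
import cv2
a=cv2.imread("pics/top0.png")[185:285,255:455]; cv2.imwrite("pics/topc.png",cv2.resize(a,None,fx=4,fy=4,interpolation=cv2.INTER_CUBIC))
a=cv2.imread("pics/scene0.png")[220:390,250:450]; cv2.imwrite("pics/scenec.png",cv2.resize(a,None,fx=4,fy=3.5,interpolation=cv2.INTER_CUBIC)[:600])
E
```

```text
(no output)
```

View pics/topc.png

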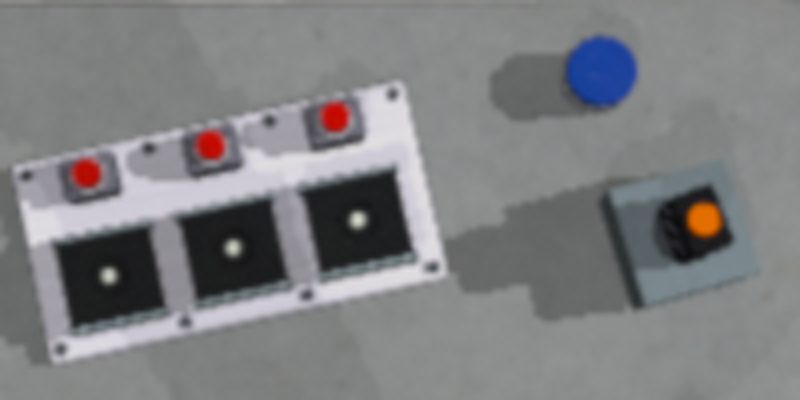

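View pics/scenec.png

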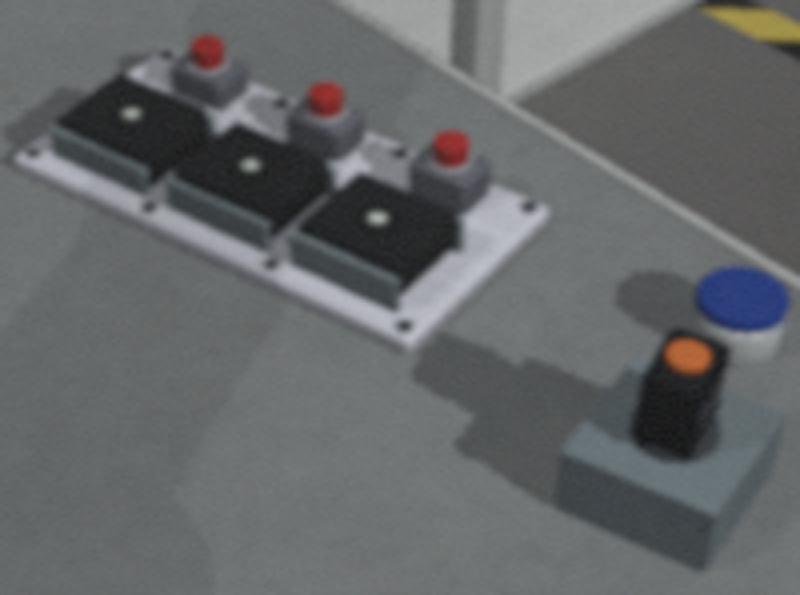

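Top crop: white dots at (109,275), (233,248), (358,220); buttons at (87,173), (211,146), (335,117); cap at (704,219). Scene crop: dots at (131,114), (250,165), (377,218); cap at (689,356).

```bash
cat >cam.py <<'E'
import numpy as np
def ray(i,px,pose=None):
    P=i["pose"] if pose is None else pose
    f=240/np.tan(np.radians(float(i["fov_y"]))/2)
    d=np.array([(px[0]-i["cx"])/f,-(px[1]-i["cy"])/f,-1.])
    return P[:3,3],P[:3,:3]@d
def onz(i,px,z,pose=None):
    o,d=ray(i,px,pose); return o+d*(z-o[2])/d[2]
def tri(rays):
    A=0;b=0
    for o,d in rays:
        d=d/np.linalg.norm(d);M=np.eye(3)-np.outer(d,d);A=A+M;b=b+M@o
    return np.linalg.solve(A,b)
E
python3 - <<'E'
from cam import *
T=dict(np.load("top0.npz"));S=dict(np.load("scene0.npz"))
ft=lambda p:((p[0]+.5)/4-.5+255,(p[1]+.5)/4-.5+185)
fs=lambda p:((p[0]+.5)/4-.5+250,(p[1]+.5)/3.5-.5+220)
t=dict(pl=(109,275),pm=(233,248),pr=(358,220),bl=(87,173),bm=(211,146),br=(335,117),cap=(704,219))
s=dict(pl=(131,114),pm=(250,165),pr=(377,218),bl=(207,44),bm=(326,92),br=(452,138),cap=(689,356))
for k in t:
    z={'p':.04,'b':.05,'c':.102}[k[0]]
    print(k,*[np.round(v,4) for v in(onz(T,ft(t[k]),z),onz(S,fs(s[k]),z),tri([ray(T,ft(t[k])),ray(S,fs(s[k]))]))])
c=[onz(T,ft(p),.012)for p in((14,168),(405,83),(445,281),(55,361))]
print("plate",np.round(c,4).tolist(),np.mean(c,0),[np.degrees(np.arctan2(*(a-b)[[1,0]])) for a,b in((c[0],c[1]),(c[3],c[2]))])
c=[onz(T,ft(p),.045)for p in((607,192),(722,162),(758,270))]
print("stand",np.round(c,4).tolist(),(c[0]+c[2])/2,np.degrees(np.arctan2(*(c[0]-c[1])[[1,0]])))
E
```

```text
pl [0.451  0.1181 0.04  ] [0.4479 0.1171 0.04  ] [0.4504 0.1189 0.0374]
pm [0.467  0.0453 0.04  ] [0.4651 0.0451 0.04  ] [0.4665 0.0457 0.0387]
pr [ 0.4836 -0.0281  0.04  ] [ 0.483  -0.0263  0.04  ] [ 0.4828 -0.0276  0.0413]
bl [0.5101 0.1308 0.05  ] [0.5081 0.1301 0.05  ] [0.5098 0.1313 0.0484]
bm [0.526  0.0581 0.05  ] [0.5254 0.0575 0.05  ] [0.5261 0.0582 0.0491]
br [ 0.5431 -0.0146  0.05  ] [ 0.5452 -0.0121  0.05  ] [ 0.5426 -0.0146  0.0534]
cap [ 0.4764 -0.2173  0.102 ] [ 0.4743 -0.2188  0.102 ] [ 0.4765 -0.2176  0.0994]
plate [[0.5189, 0.1797, 0.012], [0.5708, -0.0575, 0.012], [0.4503, -0.0806, 0.012], [0.402, 0.1527, 0.012]] [0.48547954 0.04861354 0.012     ] [np.float64(102.34827563293179), np.float64(101.6987177883962)]
stand [[0.4994, -0.173, 0.045], [0.517, -0.24, 0.045], [0.4538, -0.259, 0.045]] [ 0.47658281 -0.21599328  0.045     ] 104.73304798434823
```

Request:
servo_tool --pt "0.151 -0.161 0.01 0 0 -0.021 1" --pt "0.151 -0.161 0.01 0 0 -0.021 1" --pt "0.151 -0.161 0.01 0 0 -0.021 1" --pt "0.151 -0.161 0.01 0 0 -0.021 1" --pt "0.151 -0.161 0.01 0 0 -0.021 1" --pt "0.151 -0.161 0.01 0 0 -0.021 1" --pt "0.151 -0.161 0.01 0 0 -0.021 1" --pt "0.151 -0.161 0.01 0 0 -0.021 1" --pt "0.151 -0.161 0.01 0 0 -0.021 1" --pt "0.151 -0.161 0.01 0 0 -0.021 1" --pt "0.151 -0.161 0.01 0 0 -0.021 1" --pt "0.031 -0.219 0.01 0 0 -0.021 1" --pt "0.031 -0.219 0.01 0 0 -0.021 1" --pt "0.031 -0.219 0.01 0 0 -0.021 1" --pt "0.031 -0.219 0.01 0 0 -0.021 1" --pt "0.031 -0.219 0.01 0 0 -0.021 1" --pt "0.031 -0.219 0 0 0 -0.021 1" --pt "0.031 -0.219 0 0 0 -0.021 1" --pt "0.031 -0.219 0 0 0 -0.021 1"

```text
clock: 2.0
tcp_pos: [0.5482, -0.0005, 0.2506]
eef_rot: [0.98, 0.198, -0.0, -0.0]
wrist_force: [0.5, -0.5, -0.2]
gripper_width: 0.998
gripper_force: 0.0
```

Request:
servo_tool --pt "-0.073 -0.218 0 0 0 -0.021 1" --pt "-0.073 -0.218 0 0 0 0 1" --pt "-0.073 -0.218 0 0 0 0 1" --pt "-0.073 -0.218 0 0 0 0 1" --pt "0 0 0 0 0 0 1" --pt "0 0 0 0 0 0 1" --pt "0 0 0 0 0 0 1"

```text
clock: 2.7
tcp_pos: [0.4903, -0.1722, 0.2504]
eef_rot: [0.991, 0.136, -0.0, -0.0]
wrist_force: [-0.3, -0.8, -0.4]
gripper_width: 1.0
gripper_force: 0.0
```

```bash
python3 - <<'E'
from rig import *
import cv2,numpy as np
s=observe(); print(s["clock"],np.round(s["q"],3),np.round(s["tcp_pos"],4),np.round(s["eef_rot"],4),np.round(s["wrist_force"],2))
i=get_image("wrist"); print(i["fov_y"],i["cx"],i["cy"],np.round(i["hand_eye"],4).tolist())
cv2.imwrite("pics/w1.png",i["color"][:,:,::-1]); np.savez("w1.npz",p=s["tcp_pos"],r=s["eef_rot"],**i)
E
```

```text
2.7 [-0.337  0.395  0.786  2.061 -0.378  0.832 -0.628] [ 0.4903 -0.1722  0.2504] [ 9.907e-01  1.357e-01 -2.000e-04 -3.000e-04] [-0.34 -0.77 -0.39]
65.42488987475342 315.38527341480756 236.5068689038474 [[0.0007, 0.9699, 0.2435, 0.0658], [1.0, -0.0007, -0.0, 0.0024], [0.0002, 0.2435, -0.9699, -0.1652], [0.0, 0.0, 0.0, 1.0]]
```

View pics/w1.png

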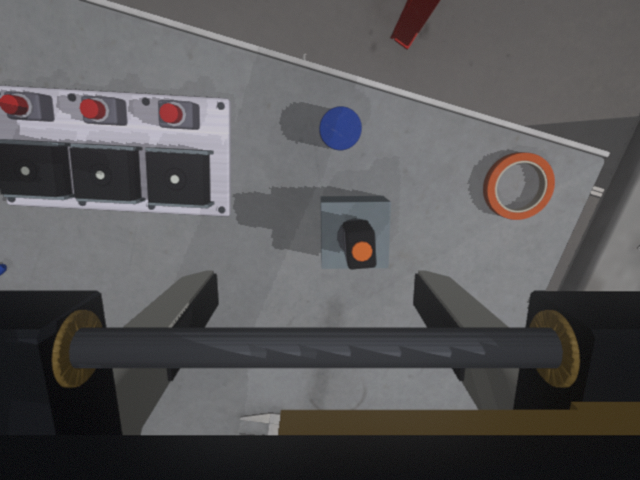

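Wrist view: the stand top edge is about level at (321,198)-(388,199), the cap is at (362,252), the dots are at (25,171), (100,175), (175,179), and the buttons at (15,104), (95,109), (172,113). I'll enlarge the tester to get its yaw and take centroids by code.

```bash
cat >>cam.py <<'E'
def wpose(w):
    from scipy.spatial.transform import Rotation as R
    P=np.eye(4);P[:3,:3]=R.from_quat(w["r"]).as_matrix();P[:3,3]=w["p"];return P@w["hand_eye"]
def cent(img,box,fn):
    x0,y0,x1,y1=box;c=img[y0:y1,x0:x1].astype(int);m=fn(c[...,0],c[...,1],c[...,2]);v,u=np.nonzero(m)
    return (u.mean()+x0,v.mean()+y0),len(u)
white=lambda r,g,b:(r>150)&(g>150)&(b>130)
orange=lambda r,g,b:(r>170)&(b<90)
red=lambda r,g,b:(r>110)&(g<60)
E
python3 - <<'E'
from cam import *; import cv2
W=dict(np.load("w1.npz")); T=dict(np.load("top0.npz"));P=wpose(W)
a=cv2.imread("pics/w1.png")[185:285,305:405]; cv2.imwrite("pics/w1c.png",cv2.resize(a,None,fx=6,fy=6,interpolation=cv2.INTER_CUBIC))
ft=lambda p:((p[0]+.5)/4-.5+255,(p[1]+.5)/4-.5+185)
t=dict(pl=(109,275),pm=(233,248),pr=(358,220),bl=(87,173),bm=(211,146),br=(335,117),cap=(704,219))
b=dict(pl=(15,162,35,181),pm=(90,166,110,185),pr=(165,170,185,189),cap=(345,237,380,268))
for k in b:
    p,n=cent(W["color"],b[k],orange if k=='cap' else white); z=.102 if k=='cap' else .04
    print(k,np.round(p,1),n,np.round(onz(W,p,z,P),4),np.round(tri([ray(W,p,P),ray(T,ft(t[k]))]),4))
E
```

```text
pl [nan nan] 0 [nan nan nan] [nan nan nan]
pm [100.1 175.5] 29 [0.4659 0.0413 0.04  ] [0.4662 0.0445 0.0357]
pr [174.2 178.9] 44 [ 0.4825 -0.0304  0.04  ] [ 0.4829 -0.0289  0.0378]
cap [361.8 251.1] 258 [ 0.4767 -0.2205  0.102 ] [ 0.4765 -0.2191  0.1011]cam.py:19: RuntimeWarning: Mean of empty slice.
  return (u.mean()+x0,v.mean()+y0),len(u)
  ret = ret.dtype.type(ret / rcount)
```

View pics/w1c.png

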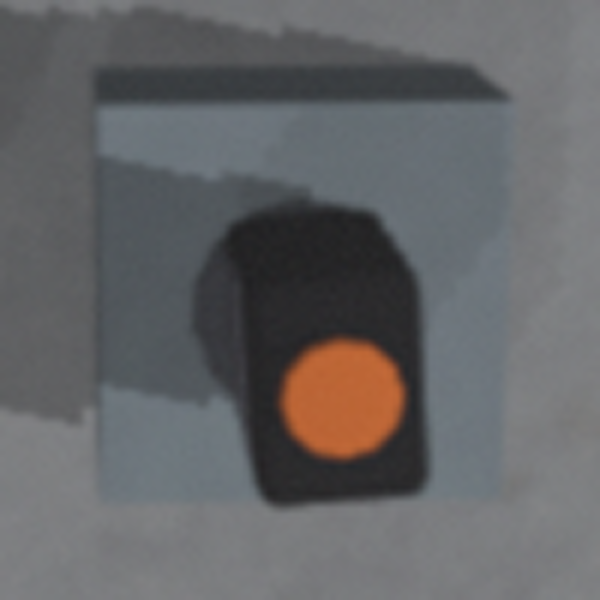

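```bash
python3 - <<'E'
import rig; print([d for d in dir(rig) if d[0]!='_']); print(getattr(rig,'tcp_to_grasp',None), getattr(rig,'TCP_TO_GRASP',None))
E
```

```text
['Unreachable', 'close_job', 'get_image', 'observe', 'tcp_to_grasp']
-0.0188 None
```

Request:
servo_tool --pt "-0.035 -0.116 -0.1 0 0 0.0065 1" --pt "-0.034 -0.116 -0.1 0 0 0.0065 1" --pt "0 0 -0.15 0 0 0 1" --pt "0 0 0 0 0 0 1" --pt "0 0 0 0 0 0 1"

```text
clock: 3.25
tcp_pos: [0.4765, -0.2187, 0.1806]
eef_rot: [0.984, 0.176, -0.001, -0.0]
wrist_force: [0.4, -0.6, 0.7]
gripper_width: 1.002
gripper_force: 0.0
```

Request:
servo_tool --pt "0 0 -0.2 0 0 0 1" --pt "0 0 -0.2 0 0 0 1" --pt "0 0 -0.15 0 0 0 1" --pt "0 0 -0.057 0 0 0 1" --pt "0 0 0 0 0 0 -0.31" --pt "0 0 0 0 0 0 -0.31" --pt "0 0 0 0 0 0 -0.31" --pt "0 0 0 0 0 0 -0.31" --pt "0 0 0 0 0 0 -0.31" --pt "0 0 0 0 0 0 -0.31" --newtons 5

```text
clock: 4.25
tcp_pos: [0.4764, -0.2198, 0.0597]
eef_rot: [0.984, 0.175, 0.0, 0.0]
wrist_force: [-0.2, -0.1, -0.4]
gripper_width: 0.532
gripper_force: 0.0
```

Request:
servo_tool --pt "0 0 0 0 0 0 -1" --pt "0 0 0 0 0 0 -1" --pt "0 0 0 0 0 0 -1" --pt "0 0 0 0 0 0 -1" --pt "0 0 0 0 0 0 -1" --pt "0 0 0 0 0 0 -1" --newtons 5

```text
clock: 4.85
tcp_pos: [0.4761, -0.2197, 0.0592]
eef_rot: [0.985, 0.175, -0.0, -0.0]
wrist_force: [0.0, 0.7, 0.4]
gripper_width: 0.281
gripper_force: 5.0
```

```bash
python3 - <<'E'
from rig import *
import cv2,numpy as np
s=observe(); print({k:np.round(v,4).tolist() for k,v in s.items()})
i=get_image("wrist"); cv2.imwrite("pics/w2.png",i["color"][:,:,::-1]); np.savez("w2.npz",p=s["tcp_pos"],r=s["eef_rot"],**i)
E
```

```text
{'clock': 4.85, 'q': [0.0344, 0.6556, 0.431, 2.2019, -0.6826, 0.4158, -0.1948], 'joint_velocities': [0.0005, -0.0, 0.0014, 0.0, -0.0018, -0.0002, -0.0002], 'tau': [0.2444, -61.1718, 8.1698, -10.1043, -0.0152, -0.2256, 0.0015], 'tcp_pos': [0.4761, -0.2197, 0.0592], 'eef_rot': [0.9845, 0.1754, -0.0001, -0.0001], 'wrist_force': [0.0244, 0.7395, 0.4414], 'moment': [0.0931, 0.2082, -0.0016], 'gripper_force': 4.9999, 'gripper_width': 0.2809}
```

View pics/w2.png

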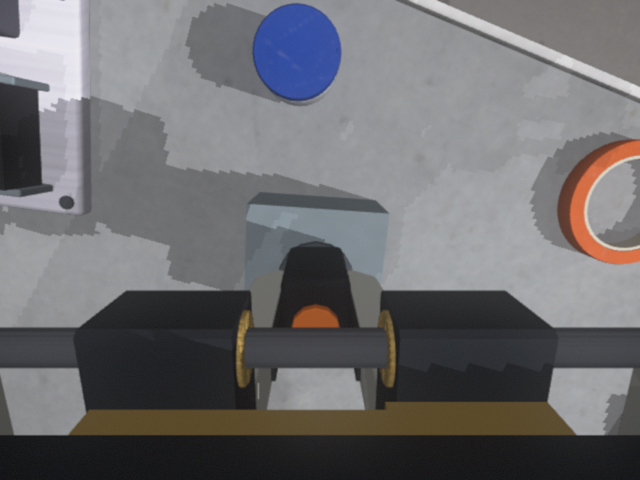

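Grip is good: opening 26 mm, cap centred between the fingers at about (316,318). I'll firm up the grip, lift slightly, and probe the hole clearance so I know the return position.

Request:
servo_tool --pt "0 0 0 0 0 0 -1" --pt "0 0 0 0 0 0 -1" --pt "0 0 0.02 0 0 0 -1" --pt "0 0 0 0 0 0 -1" --pt "0 0 0 0 0 0 -1" --pt "0 0 0 0 0 0 -1" --newtons 25

```text
clock: 5.5
tcp_pos: [0.4762, -0.2198, 0.0632]
eef_rot: [0.985, 0.175, -0.0, 0.0]
wrist_force: [0.3, -0.3, -2.0]
gripper_width: 0.281
gripper_force: 25.0
```

Request:
servo_tool --pt "0 0.007 0 0 0 0 -1" --pt "0 0 0 0 0 0 -1" --pt "0 0 0 0 0 0 -1"

```text
clock: 5.8
tcp_pos: [0.4761, -0.2183, 0.0632]
eef_rot: [0.984, 0.175, -0.0, -0.0]
wrist_force: [-0.4, 0.1, -1.1]
gripper_width: 0.281
gripper_force: 25.0
```

Request:
servo_tool --pt "0 0.007 0 0 0 0 -1" --pt "0 0 0 0 0 0 -1" --pt "0 0 0 0 0 0 -1"

```text
clock: 6.1
tcp_pos: [0.4762, -0.2169, 0.0632]
eef_rot: [0.984, 0.175, -0.0, -0.0]
wrist_force: [0.8, -0.3, -2.0]
gripper_width: 0.277
gripper_force: 25.0
```

Request:
servo_tool --pt "0.008 -0.007 0 0 0 0 -1" --pt "0 0 0 0 0 0 -1" --pt "0 0 0 0 0 0 -1"

```text
clock: 6.4
tcp_pos: [0.4778, -0.2185, 0.0632]
eef_rot: [0.985, 0.175, 0.0, 0.0]
wrist_force: [0.3, -0.2, -1.4]
gripper_width: 0.283
gripper_force: 25.0
```

Request:
servo_tool --pt "-0.016 0 0 0 0 0 -1" --pt "0 0 0 0 0 0 -1" --pt "0 0 0 0 0 0 -1"

```text
clock: 6.7
tcp_pos: [0.4744, -0.2184, 0.0633]
eef_rot: [0.985, 0.175, -0.0, -0.0]
wrist_force: [0.2, -0.2, -2.8]
gripper_width: 0.28
gripper_force: 25.0
```

Request:
servo_tool --pt "0.008 0 0.01 0 0 0 -1" --pt "0 0 0.1 0 0 0 -1" --pt "0 0 0.125 0 0 0 -1" --pt "0 0 0.1 0 0 0 -1" --pt "-0.011 0.187 0 0 0 -0.0108 -1" --pt "-0.011 0.187 0 0 0 -0.0108 -1" --pt "-0.011 0.187 0 0 0 0 -1" --pt "-0.011 0.187 0 0 0 0 -1" --pt "-0.011 0.187 0 0 0 0 -1" --pt "-0.011 0.187 0 0 0 0 -1" --pt "-0.011 0.187 0 0 0 0 -1" --pt "-0.011 0.187 0 0 0 0 -1" --pt "0 0 0 0 0 0 -1" --pt "0 0 0 0 0 0 -1" --pt "0 0 0 0 0 0 -1"

```text
clock: 8.2
tcp_pos: [0.4587, 0.08, 0.1304]
eef_rot: [0.994, 0.108, 0.0, 0.0]
wrist_force: [0.2, -0.1, -2.7]
gripper_width: 0.279
gripper_force: 25.0
```

```bash
python3 - <<'E'
from rig import *
import cv2,numpy as np
s=observe(); print({k:np.round(v,4).tolist() for k,v in s.items() if k not in('tau','joint_velocities')})
i=get_image("wrist"); np.savez("w3.npz",p=s["tcp_pos"],r=s["eef_rot"],**i)
cv2.imwrite("pics/w3.png",cv2.resize(i["color"][160:340,190:450,::-1],None,fx=3,fy=3,interpolation=cv2.INTER_CUBIC)) 
E
```

```text
{'clock': 8.2, 'q': [-0.7697, 0.5273, 0.6894, 2.2924, -0.6841, 0.5304, -0.8926], 'tcp_pos': [0.4587, 0.08, 0.1304], 'eef_rot': [0.9942, 0.1078, 0.0002, 0.0002], 'wrist_force': [0.2196, -0.1243, -2.7075], 'moment': [-0.034, 0.1613, 0.0334], 'gripper_force': 24.9997, 'gripper_width': 0.2788}
```

View pics/w3.png

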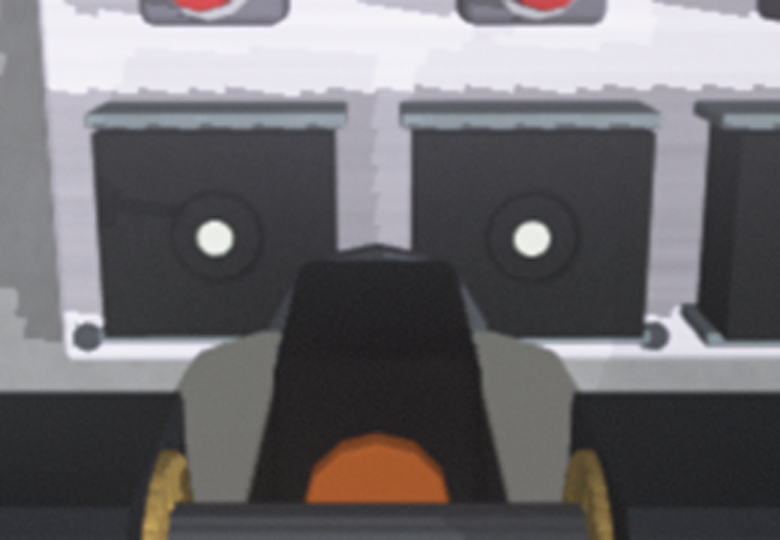

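Dots at crop (215,238) and (532,238), so their midpoint is within 1 mm of the tester axis (col 316) and the pad estimates are confirmed. Next is the left pad.

Request:
servo_tool --pt "-0.0215 0.094 0 0 0 0 -1" --pt "-0.0215 0.094 0 0 0 0 -1" --pt "0 0 -0.05 0 0 0 -1" --pt "0 0 -0.06 0 0 0 -1" --pt "0 0 -0.046 0 0 0 -1" --pt "0 0 0 0 0 0 -1" --pt "0 0 0 0 0 0 -1" --pt "0 0 0 0 0 0 -1"

```text
clock: 9.05
tcp_pos: [0.4502, 0.1179, 0.0993]
eef_rot: [0.994, 0.108, 0.0, 0.0]
wrist_force: [-0.7, -0.5, -1.2]
gripper_width: 0.278
gripper_force: 25.0
```

```bash
cat >rd.py <<'E'
from rig import *; import numpy as np,sys
n=int(sys.argv[1]);F=[];Z=[]
for k in range(n):
    s=observe();F.append(s["wrist_force"]);Z.append(s["tcp_pos"]);i=get_image("wrist")
print(s["clock"],"F",np.mean(F,0).round(2),"sd",np.std(F,0).round(2),"p",np.mean(Z,0).round(5),"M",np.round(s["moment"],3))
E
python3 rd.py 8
```

```text
9.4 F [-0.32 -0.13 -1.71] sd [0.57 0.28 0.45] p [0.45014 0.11834 0.09927] M [-0.002  0.146  0.044]
```

Request:
servo_tool --pt "0 0 -0.01 0 0 0 -1" --pt "0 0 -0.01 0 0 0 -1" --pt "0 0 -0.01 0 0 0 -1" --pt "0 0 -0.01 0 0 0 -1" --pt "0 0 0 0 0 0 -1"

```text
clock: 9.95
tcp_pos: [0.4499, 0.1184, 0.0908]
eef_rot: [0.994, 0.108, -0.0, -0.0]
wrist_force: [0.0, 0.3, 0.3]
gripper_width: 0.277
gripper_force: 25.0
```

```bash
python3 rd.py 6
```

```text
10.2 F [-0.09  0.43 -0.29] sd [0.47 0.36 0.38] p [0.44996 0.1184  0.09098] M [0.017 0.205 0.017]
```

Request:
servo_tool --pt "0 0 -0.01 0 0 0 -1" --pt "0 0 0 0 0 0 -1"

```text
clock: 10.45
tcp_pos: [0.4499, 0.1184, 0.0889]
eef_rot: [0.994, 0.108, -0.0, 0.0]
wrist_force: [-0.5, -0.3, 0.1]
gripper_width: 0.277
gripper_force: 25.0
```

```bash
python3 rd.py 8
```

```text
10.8 F [-0.47  0.12  0.3 ] sd [0.39 0.57 0.53] p [0.44996 0.11841 0.089  ] M [0.045 0.218 0.034]
```

Request:
servo_tool --pt "0 0 -0.0075 0 0 0 -1" --pt "0 0 -0.0075 0 0 0 -1" --pt "0 0 0 0 0 0 -1"

```text
clock: 11.15
tcp_pos: [0.45, 0.1184, 0.0859]
eef_rot: [0.994, 0.108, -0.0, 0.0]
wrist_force: [-0.3, 0.1, 1.8]
gripper_width: 0.28
gripper_force: 25.0
```

```bash
python3 rd.py 8
```

```text
11.5 F [-0.41  0.35  1.89] sd [0.59 0.5  0.23] p [0.44998 0.1184  0.086  ] M [0.049 0.186 0.033]
```

Request:
servo_tool --pt "0 0 -0.008 0 0 0 -1" --pt "0 0 -0.008 0 0 0 -1" --pt "0 0 0 0 0 0 -1" --pt "0 0 0 0 0 0 -1"

```text
clock: 11.95
tcp_pos: [0.45, 0.1184, 0.0828]
eef_rot: [0.994, 0.108, -0.0, -0.0]
wrist_force: [-1.1, 0.4, 2.9]
gripper_width: 0.282
gripper_force: 25.0
```

```bash
python3 rd.py 14
```

```text
12.6 F [-0.69  0.28  3.12] sd [0.59 0.39 0.53] p [0.44998 0.11842 0.08284] M [0.062 0.309 0.039]
```

Request:
servo_tool --pt "0 0 -0.003 0 0 0 -1" --pt "0 0 0 0 0 0 -1" --pt "0 0 0 0 0 0 -1" --pt "0 0 0 0 0 0 -1" --pt "0 0 0 0 0 0 -1" --pt "0 0 0 0 0 0 -1" --pt "0 0 0 0 0 0 -1" --pt "0 0 0 0 0 0 -1"

```text
clock: 13.45
tcp_pos: [0.4499, 0.1184, 0.0822]
eef_rot: [0.994, 0.108, -0.0, -0.0]
wrist_force: [-0.6, 0.5, 2.8]
gripper_width: 0.277
gripper_force: 25.0
```

Request:
servo_tool --pt "0 0 0.04 0 0 0 -1" --pt "0 0 0.045 0 0 0 -1" --pt "0.0205 -0.0925 0.02 0 0 0 -1" --pt "0.0205 -0.0925 0 0 0 0 -1" --pt "0.0205 -0.0925 0 0 0 0 -1" --pt "0.0205 -0.0925 0 0 0 0 -1" --pt "0 0 -0.02 0 0 0 -1" --pt "0 0 0 0 0 0 -1" --pt "0 0 0 0 0 0 -1" --pt "0 0 0 0 0 0 -1" --pt "0 0 0 0 0 0 -1"

```text
clock: 14.55
tcp_pos: [0.4662, 0.0451, 0.0992]
eef_rot: [0.994, 0.109, -0.0, -0.0]
wrist_force: [-0.2, 0.3, -1.8]
gripper_width: 0.275
gripper_force: 25.0
```

```bash
python3 rd.py 8
```

```text
14.9 F [ 0.43 -0.11 -1.77] sd [0.35 0.47 0.56] p [0.4663  0.04472 0.09923] M [-0.053  0.182 -0.015]
```

Request:
servo_tool --pt "0 0 -0.01 0 0 0 -1" --pt "0 0 -0.01 0 0 0 -1" --pt "0 0 -0.01 0 0 0 -1" --pt "0 0 -0.01 0 0 0 -1" --pt "0 0 0 0 0 0 -1"

```text
clock: 15.45
tcp_pos: [0.4664, 0.0444, 0.091]
eef_rot: [0.994, 0.108, -0.0, -0.0]
wrist_force: [-0.3, 1.0, 1.3]
gripper_width: 0.281
gripper_force: 25.0
```

```bash
python3 rd.py 6
```

```text
15.7 F [-0.34  0.58  1.1 ] sd [0.26 0.32 0.53] p [0.46639 0.04438 0.09122] M [-0.017  0.224  0.057]
```

Request:
servo_tool --pt "0 0 -0.01 0 0 0 -1" --pt "0 0 0 0 0 0 -1" --pt "0 0 0 0 0 0 -1"

```text
clock: 16.05
tcp_pos: [0.4664, 0.0444, 0.0892]
eef_rot: [0.994, 0.108, -0.0, -0.0]
wrist_force: [-0.1, -0.1, 1.4]
gripper_width: 0.283
gripper_force: 25.0
```

```bash
python3 rd.py 8
```

```text
16.4 F [-0.3  -0.18  2.58] sd [0.37 0.51 0.52] p [0.4664  0.0444  0.08924] M [ 0.01   0.251 -0.027]
```

Request:
servo_tool --pt "0 0 -0.005 0 0 0 -1" --pt "0 0 0 0 0 0 -1" --pt "0 0 0 0 0 0 -1"

```text
clock: 16.75
tcp_pos: [0.4664, 0.0444, 0.0882]
eef_rot: [0.994, 0.108, 0.0, -0.0]
wrist_force: [-0.5, -0.1, 3.9]
gripper_width: 0.279
gripper_force: 25.0
```

```bash
python3 rd.py 14
```

```text
17.4 F [-0.44  0.05  3.51] sd [0.45 0.37 0.44] p [0.46638 0.0444  0.08823] M [-0.043  0.246 -0.   ]
```

Request:
servo_tool --pt "0 0 0.035 0 0 0 -1" --pt "0 0 0.04 0 0 0 -1" --pt "0.02 -0.0915 0 0 0 0 -1" --pt "0.02 -0.0915 0 0 0 0 -1" --pt "0.02 -0.0915 0 0 0 0 -1" --pt "0.02 -0.0915 0 0 0 0 -1" --pt "0 0 -0.02 0 0 0 -1" --pt "0 0 0 0 0 0 -1" --pt "0 0 0 0 0 0 -1" --pt "0 0 -0.01 0 0 0 -1" --pt "0 0 -0.01 0 0 0 -1" --pt "0 0 -0.01 0 0 0 -1" --pt "0 0 -0.01 0 0 0 -1" --pt "0 0 0 0 0 0 -1" --pt "0 0 0 0 0 0 -1"

```text
clock: 18.95
tcp_pos: [0.4823, -0.0286, 0.0912]
eef_rot: [0.994, 0.108, -0.0, -0.0]
wrist_force: [-0.9, 1.6, 2.2]
gripper_width: 0.276
gripper_force: 25.0
```

```bash
python3 rd.py 8
```

```text
19.3 F [-0.35  1.9   2.79] sd [0.54 0.51 0.79] p [ 0.48235 -0.02874  0.09129] M [ 0.378  0.254 -0.04 ]
```

Request:
servo_tool --pt "0 0 -0.003 0 0 0 -1" --pt "0 0 0 0 0 0 -1" --pt "0 0 0 0 0 0 -1"

```text
clock: 19.65
tcp_pos: [0.4824, -0.0289, 0.0906]
eef_rot: [0.994, 0.108, 0.0, 0.0]
wrist_force: [-1.1, 1.1, 3.4]
gripper_width: 0.281
gripper_force: 25.0
```

```bash
python3 rd.py 14
```

```text
20.3 F [-0.68  0.92  3.3 ] sd [0.4  0.5  0.48] p [ 0.48239 -0.02886  0.09063] M [0.19  0.29  0.004]
```

Results: left 0.44 N/mm (soft, about 6 mm sink), middle and right about 0.77 N/mm (good). I'll return the tester to its stand.

Request:
servo_tool --pt "0 0 0.06 0 0 0 -1" --pt "0 0 0.07 0 0 0 -1" --pt "0 0 0.067 0 0 0.0108 -1" --pt "-0.005 -0.158 0 0 0 0.0108 -1" --pt "-0.005 -0.158 0 0 0 0 -1" --pt "-0.005 -0.158 0 0 0 0 -1" --pt "-0.005 -0.158 0 0 0 0 -1" --pt "-0.005 -0.158 0 0 0 0 -1" --pt "-0.005 -0.158 0 0 0 0 -1" --pt "0 0 0 0 0 0 -1" --pt "0 0 0 0 0 0 -1" --pt "0 0 0 0 0 0 -1" --pt "0 0 0 0 0 0 -1" --pt "0 0 0 0 0 0 -1" --pt "0 0 0 0 0 0 -1"

```text
clock: 21.85
tcp_pos: [0.4765, -0.2177, 0.13]
eef_rot: [0.984, 0.176, -0.0, -0.0]
wrist_force: [-0.3, 0.2, -1.5]
gripper_width: 0.278
gripper_force: 25.0
```

```bash
python3 rd.py 2
```

```text
21.9 F [-0.44  0.2  -1.68] sd [0.1  0.01 0.22] p [ 0.47651 -0.21779  0.13001] M [-0.032  0.148 -0.038]
```

Request:
servo_tool --pt "-0.002 -0.003 -0.06 0 0 0 -1" --pt "0 0 -0.09 0 0 0 -1" --pt "0 0 -0.06 0 0 0 -1" --pt "0 0 -0.03 0 0 0 -1" --pt "0 0 -0.03 0 0 0 -1" --pt "0 0 -0.03 0 0 0 -1" --pt "0 0 -0.025 0 0 0 -1" --pt "0 0 0 0 0 0 -1"

```text
clock: 22.75
tcp_pos: [0.4758, -0.2189, 0.0646]
eef_rot: [0.985, 0.175, -0.0, -0.0]
wrist_force: [0.1, -0.3, -1.3]
gripper_width: 0.276
gripper_force: 25.0
```

Request:
servo_tool --pt "0 0 -0.015 0 0 0 -1" --pt "0 0 -0.01 0 0 0 -1" --pt "0 0 0 0 0 0 -1" --pt "0 0 0 0 0 0 -1"

```text
clock: 23.15
tcp_pos: [0.476, -0.219, 0.0601]
eef_rot: [0.984, 0.175, 0.0, 0.0]
wrist_force: [0.1, 0.3, -1.4]
gripper_width: 0.276
gripper_force: 25.0
```

Request:
servo_tool --pt "0 0 -0.004 0 0 0 -1" --pt "0 0 0 0 0 0 -1" --pt "0 0 0 0 0 0 -0.3" --pt "0 0 0 0 0 0 0" --pt "0 0 0 0 0 0 0.3" --pt "0 0 0 0 0 0 0.3" --pt "0 0 0 0 0 0 0.3" --pt "0 0 0 0 0 0 0.3" --pt "0 0 0.1 0 0 0 0.3" --pt "0 0 0.15 0 0 0 0.3" --pt "0 0 0.15 0 0 0 0.3" --pt "0 0 0.1 0 0 0 0.3" --pt "0 0 0 0 0 0 0.3" --pt "0 0 0 0 0 0 0.3" --newtons 10

```text
clock: 24.55
tcp_pos: [0.4761, -0.2186, 0.1592]
eef_rot: [0.984, 0.176, 0.0, -0.0]
wrist_force: [0.2, -1.0, 0.0]
gripper_width: 0.652
gripper_force: 0.0
```

```bash
python3 - <<'E'
from rig import *
from cam import *
import cv2
s=observe(); print(s["clock"],s["tcp_pos"],s["gripper_width"])
S=get_image("scene");a=S["color"][220:390,250:450,::-1]; cv2.imwrite("pics/s2.png",cv2.resize(a,None,fx=3.5,fy=3.5,interpolation=cv2.INTER_CUBIC))
for n in("scene","top"):
    i=get_image(n);o=dict(np.load(n+"0.npz"));b=(410,305,440,335) if n=="scene" else (418,228,445,252)
    print(n,cent(o["color"],b,orange),cent(i["color"],b,orange))
E
```

```text
24.55 [ 0.47612526 -0.21860142  0.15919163] 0.6519992361483936
scene ((np.float64(421.8048780487805), np.float64(320.9756097560976)), 41) ((np.float64(421.962962962963), np.float64(321.05555555555554)), 54)
top ((np.float64(430.63829787234044), np.float64(239.19148936170214)), 47) ((np.float64(nan), np.float64(nan)), 0)cam.py:19: RuntimeWarning: Mean of empty slice.
  return (u.mean()+x0,v.mean()+y0),len(u)
  ret = ret.dtype.type(ret / rcount)
```

View pics/s2.png

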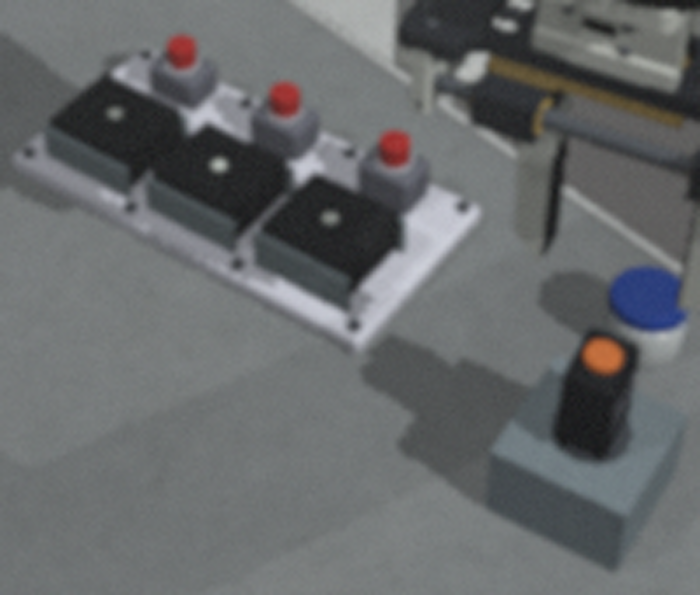

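The tester is upright in its stand, with the cap at the same pixel as before. Now the left button, with shut fingers.

Request:
servo_tool --pt "0.0186 0.194 0 0 0 -0.0108 -1" --pt "0.0186 0.194 0 0 0 -0.0108 -1" --pt "0.0186 0.194 0 0 0 0 -1" --pt "0.0186 0.194 0 0 0 0 -1" --pt "0.0186 0.194 0 0 0 0 -1" --pt "0.0186 0.194 0 0 0 0 -1" --pt "0.0186 0.194 0 0 0 0 -1" --pt "0.0186 0.194 0 0 0 0 -1" --pt "0.0186 0.194 0 0 0 0 -1" --pt "0 0 -0.1 0 0 0 -1" --pt "0 0 -0.15 0 0 0 -1" --pt "0 0 -0.1 0 0 0 -1" --pt "0 0 -0.1 0 0 0 -1" --pt "0 0 0 0 0 0 -1" --pt "0 0 0 0 0 0 -1" --pt "0 0 0 0 0 0 -1"

```text
clock: 26.3
tcp_pos: [0.5098, 0.13, 0.0698]
eef_rot: [0.994, 0.108, 0.0, 0.0]
wrist_force: [0.1, -0.1, 0.1]
gripper_width: 0.004
gripper_force: 0.0
```

```bash
python3 - <<'E'
from rig import *
import cv2,numpy as np
s=observe(); print(s["clock"],np.round(s["tcp_pos"],4),s["gripper_width"],s["wrist_force"])
a=get_image("wrist")["color"][130:330,200:450,::-1]; a=cv2.resize(a,None,fx=2,fy=2)
b=get_image("scene")["color"][190:290,240:390,::-1]; b=cv2.resize(b,(500,333))
a=cv2.resize(a,(300,240)); b=cv2.resize(b,(500,333))
c=np.zeros((333,800,3),np.uint8);c[:240,:300]=a;c[:,300:]=b;cv2.imwrite("pics/b1.png",c)
E
```

```text
26.3 [0.5098 0.13   0.0698] 0.003768944694520966 [ 0.05778439 -0.06250424  0.08595767]
```

View pics/b1.png

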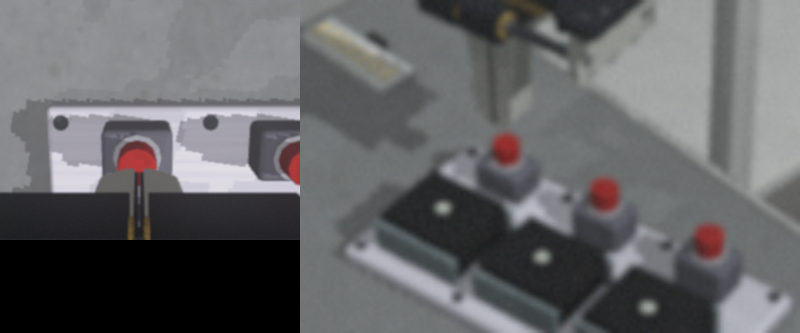

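The finger split (col 140) is centred on the left button (col 138). I'll press it.

Request:
servo_tool --pt "0 0 -0.05 0 0 0 -1" --pt "0 0 -0.03 0 0 0 -1" --pt "0 0 -0.01 0 0 0 -1" --pt "0 0 -0.01 0 0 0 -1" --pt "0 0 -0.01 0 0 0 -1" --pt "0 0 -0.01 0 0 0 -1" --pt "0 0 0 0 0 0 -1"

```text
clock: 27.1
tcp_pos: [0.5094, 0.1301, 0.0451]
eef_rot: [0.994, 0.108, -0.0, 0.0]
wrist_force: [-0.5, 0.1, -0.8]
gripper_width: 0.003
gripper_force: 0.0
```

Request:
servo_tool --pt "0 0 -0.005 0 0 0 -1" --pt "0 0 -0.005 0 0 0 -1" --pt "0 0 0 0 0 0 -1"

```text
clock: 27.4
tcp_pos: [0.5095, 0.1302, 0.0432]
eef_rot: [0.994, 0.108, 0.0, 0.0]
wrist_force: [-1.2, -1.1, 0.5]
gripper_width: 0.008
gripper_force: 0.7
```

Request:
servo_tool --pt "0 0 -0.005 0 0 0 -1" --pt "0 0 -0.005 0 0 0 -1"

```text
clock: 27.6
tcp_pos: [0.5095, 0.1302, 0.0412]
eef_rot: [0.994, 0.108, 0.0, 0.0]
wrist_force: [-0.2, -0.9, 3.8]
gripper_width: 0.01
gripper_force: 1.9
```

Request:
servo_tool --pt "0 0 -0.005 0 0 0 -1" --pt "0 0 0 0 0 0 -1"

```text
clock: 27.8
tcp_pos: [0.5096, 0.1302, 0.041]
eef_rot: [0.994, 0.108, 0.0, -0.0]
wrist_force: [-3.7, -0.6, 16.4]
gripper_width: 0.008
gripper_force: 8.4
```

```bash
python3 rd.py 3
```

```text
27.9 F [-3.59 -0.47 16.  ] sd [0.38 0.16 0.44] p [0.50956 0.13017 0.041  ] M [-0.173  0.972 -0.006]
```

Request:
servo_tool --pt "0 0 -0.002 0 0 0 -1" --pt "0 0 0 0 0 0 -1" --pt "0 0 0 0 0 0 -1"

```text
clock: 28.25
tcp_pos: [0.5096, 0.1302, 0.0409]
eef_rot: [0.994, 0.108, 0.0, -0.001]
wrist_force: [-4.7, -0.8, 23.7]
gripper_width: 0.002
gripper_force: 11.3
```

Request:
servo_tool --pt "0 0 0.03 0 0 0 -1" --pt "0 0 0.1 0 0 0 -1" --pt "0 0 0.2 0 0 0 -1" --pt "0 0 0.2 0 0 0 -1" --pt "0 0 0.2 0 0 0 -1" --pt "-0.1 0.2 0 0 0 0 -1" --pt "-0.1 0.2 0 0 0 0 -1" --pt "-0.1 0.2 0 0 0 0 -1" --pt "0 0.2 0 0 0 0 -1" --pt "0 0.2 0 0 0 0 -1" --pt "0 0 0 0 0 0 -1" --pt "0 0 0 0 0 0 -1"

```text
clock: 29.45
tcp_pos: [0.449, 0.3308, 0.1854]
eef_rot: [0.994, 0.109, -0.0, 0.001]
wrist_force: [-0.5, -0.7, 0.1]
gripper_width: 0.004
gripper_force: 0.0
```

```bash
python3 - <<'E'
from rig import *
from cam import *
import cv2
s=observe(); print(s["clock"],np.round(s["tcp_pos"],4),s["wrist_force"])
i=get_image("scene");b=i["color"][200:390,190:460,::-1]; cv2.imwrite("pics/end.png",cv2.resize(b,None,fx=2.96,fy=2.96,interpolation=cv2.INTER_CUBIC))
i=get_image("top");o=dict(np.load("top0.npz"));print(cent(o["color"],(418,228,445,252),orange),cent(i["color"],(418,228,445,252),orange))
E
```

```text
29.45 [0.449  0.3308 0.1854] [-0.45801883 -0.70766699  0.13760253]
((np.float64(430.63829787234044), np.float64(239.19148936170214)), 47) ((np.float64(430.79545454545456), np.float64(239.11363636363637)), 44)
```

View pics/end.png

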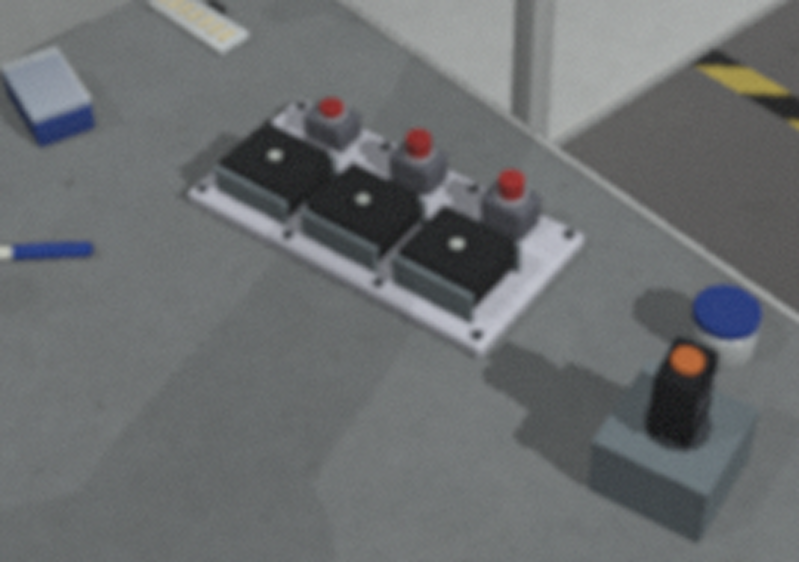

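The left button at (331,107) is down and the other two are up. The tester is upright in its stand, and nothing else has moved.

```bash
python3 -c "
from rig import *
print(close_job())"
```

```text
the job is handed in; nothing more can be done
None
```

The left pad is the soft one (about 6 mm sink at about 5 N, against about 1.5 mm on the other two, all inferred from wrist force and tool travel); only its reject button is pressed, to its stop, the tester is back upright in its stand, and the job is handed in at about 29.5 s.

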